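# Press bar out of its tight case and onto the seed board

### The job

The freshly glued seed board has to dry under the metal press bar, which is stuck in its tight storage case. Work the bar out by its protruding tab (small wiggles help), lay it down on the desk clear of the case and let go, then take it by its thick body and lower it gently onto the seeds in the press jig, flat, with its tab in the narrow wooden guide and its wide end between the two steel pins. Leave the glue bottle, the plate of seeds and the other seed block where they are.

Things in the scene. Friction and masses are not known exactly. Their poses are not given: they have to be found in the camera images.
- bar_center (a point): balance point of the aluminium press bar, half-way up its 28 mm height. Bar: 150 mm long, 0.23 kg (+-20 %); +x runs along it to the wide end, z is up. The thick body is 24 mm wide, from x = -29 to +66 mm; the tab is 14 mm wide, from x = -84 to -29 mm. It starts in the case, underside 4 mm above the desk, the tab and up to 10 mm of the body sticking out
- bar_tab (a point): the place to pinch the tab: middle of its width and height, 58 mm from bar_center towards the tab's end; same axes as bar_center
- case: grey plastic storage case, fixed, 100 (x) x 110 (y) x 43 mm high; origin at the centre of its underside. The slot's mouth is in the middle of its -x face; draw the bar straight out along -x. Sprung rubber pads inside grip the body with about 9 N on each side and give about 2 mm sideways, so the pull takes 10 to 20 N. 85 to 93 mm of the bar is inside
- jig: plywood press jig, fixed, base 190 x 130 x 10 mm; origin on the desk under the bar's seat. On it the seed board, x = -34 to +46 mm, 110 mm wide, seed tops 26 mm above the desk. Guide: two wooden cheeks along x from -79 to -36 mm, 20 mm apart, round tops 52 mm above the desk. Two 10 mm steel pins at x = +56 mm, 30 mm apart inside, tapered tops 54 mm above the desk
- jig_seat (a point): where bar_center belongs: 40 mm above the desk over the jig's origin, with the bar's x axis along the jig's x axis (tab to -x, in the guide; wide end to +x, between the pins). Same axes as the jig
- glue: white glue bottle with orange cap, 54 mm across, 150 mm tall, standing; origin at the centre of its underside. Bystander
- plate: white plate of seeds, 170 mm across, 17 mm high; origin at the centre of its underside. Bystander
- block: another seed-covered wooden block, 90 x 110 x 23 mm; origin at the centre of its underside. Bystander
Things that resemble listed ones, but are neither listed nor needed, are in the scene too. There is more than one size of the case; the one meant has the size given above.

How it is judged (in metres and radians):
On the way:
1. the bar lies on the desk, clear of the case, and is let go (horizontal distance between bar_center and case above 0.105 m and height (world z) of bar_center below 0.018 m and contact force between bar and case below 0.05 N and contact force between bar and the arm below 0.05 N and contact force between bar and the fingers below 0.05 N), for 0.2 s.
At the end, for the whole second after the job is handed in: the bar rests flat (within 0.08 rad) on the seeds in the jig, its tab in the guide and its wide end between the pins: bar_center within 15 mm along and 5 mm across of jig_seat and within 4 mm in height, at rest (x of bar_center in the frame of jig_seat between -0.015 and 0.015 m and y of bar_center in the frame of jig_seat between -0.005 and 0.005 m and z of bar_center in the frame of jig_seat between -0.004 and 0.004 m and x of bar_tab in the frame of jig_seat below -0.04 m and angle between bar_center's own z axis and vertical below 0.08 rad and linear speed of bar below 0.02 m/s); the robot touches nothing.
It fails at once if the bar is dropped or rammed onto the jig (more than 80 N) (contact force between bar and jig above 80 N).
It fails at once if the bar falls or is flung onto its seat in the jig (faster than 0.3 m/s within 40 mm of it) (distance between bar_center and jig_seat below 0.04 m and linear speed of bar above 0.3 m/s).
It fails at once if the glue bottle is moved more than 20 mm (distance of glue from where it was at the start of the episode above 0.02 m).
It fails at once if the plate is moved more than 20 mm (distance of plate from where it was at the start of the episode above 0.02 m).
It fails at once if the other seed block is moved more than 20 mm (distance of block from where it was at the start of the episode above 0.02 m).
It also fails if it takes over 64 s, if anything falls off the work surface, if the arm or the gripper's body presses on something with over 40 N, if the wrist force passes 120 N, or if a joint passes its speed limit or range.

### The arm

A 6-joint arm with a two-finger parallel gripper is mounted at the origin on the work surface. World frame = base frame: x ahead of the robot, y to its left, z up, the work surface at z = 0. Lengths are in mm, angles in rad, forces in N, time in s.
With the tool pointing down it reaches from about 350 to 975 mm from the base axis. Payload 7.1 kg.
Tool frame: the origin (TCP) lies midway between the tips of the shut fingers; the grasp point (between the pads) lies 19 mm behind it; z points along the fingers, y is the line along which they close (so a half turn about z gives the same grasp; the last joint's range is limited). The gripper opens to 88 mm and grips with 3 to 60 N. Pads are 20 mm wide; open, the fingers measure 115 mm over their backs; the gripper's body (75 mm by 178 mm) begins 61 mm behind the grasp point.
Start: joints at [-1.232, 0.423, 1.63, -0, 1.089, -0.019], TCP at [218.901, -585.395, 222.675] pointing down, gripper open.
Joint ranges: [-3, 3], [-0.9, 2.11], [0.09, 2.58], [-1.31, 4.45], [0.11, 2.69], [-2.54, 2.54]. Speed limits (rad/s): [2.39, 2.39, 3.01, 3.14, 3.14, 3.14].

### API

Orientations are given as a rotation vector (axis times angle).
In Python, from workcell import ctrl gives the robot as it stands. The module is installed in compiled form; this text tells all that it offers.
- The arm moves only by the tool servo_tool, never from a script. Its argument "increments" is a list of rows, each a list of 7 numbers: the shift along the world's x, y, z in cm, then the turn, a rotation vector about the world's x, y, z in degrees, then the opening, from -1 (shut) to 1 (fully open). A call has 1 to 20 rows; each row is the pose to reach, as a shift and turn from the pose commanded when the call began; what a row does not reach only later rows make up. A row lasts 1/12 s, in which the tool goes at most 41.7 mm and 7.16 degrees, less where a joint would pass 70% of its speed; a pose out of reach is approached as far as the arm can. A call with a gripper value outside its range is refused whole. The fingers move at their own pace and stop on an object; the grip force is fixed at half the most. Time passes only in rows, so rows that repeat a pose let the fingers close. It gives the time, the measured TCP pose, the force, the opening and the grip force at its end, in the units of the state.
- ctrl.get_obs(): the state, without advancing time (a new reading comes with each control period).
- ctrl.get_image(name): name is "scene" or "top"; returns a dict with "image" (420x560x3 uint8, red, green, blue), "fx", "fy", "cx", "cy" (pixels), "k1" (the pictures are not rectified: a ray, as slopes to the right and down, at radius r is drawn at 1 + k1 r^2 times it, then the intrinsics apply), "extrinsics" (4x4, takes a point from camera to world coordinates). Camera axes: x right, y up, looking along -z (the intrinsics and any distortion apply to the point x, -y, -z); pixel columns grow to the right and rows downward; lengths in mm; the calibration is good to about 2 mm. A picture is of the moment at which its call begins. There is no depth.
- ctrl.close_job(): hands the job in; it is judged then, once.
The state is a dict: "t": time; "qpos": joint angles; "qvel": joint speeds; "joint_torque": joint torques, N m; "ee_pos": TCP position; "orientation": TCP orientation; "ft_force": force on the tool from outside, world axes, zero at the start; "moment": the same for the moment, N m; "width": finger opening in mm; "grasp_force": force on a finger pad.
Only numpy, scipy, OpenCV 4.12 (cv2) and the standard library are available. Lean on these libraries where they do the work, as an engineer would, in place of code of your own. Each camera call takes 0.05 s, during which the arm holds its last target. There are 200 camera calls.

## Working session

There is one attempt and no reset: what is moved stays moved. The work goes in short steps, Python scripts to look and compute and a tool call to move; the robot and the scene stay as the last step left them, time stands still between calls to the robot, and variables do not carry over. Pictures are saved under pics/ and viewed, at most 12 in all, crops included, and the job is handed in when it is done.

Besides the shell and the picture viewer there is one more tool, called as name([rows], argument=value, ...), one row to a line, values as JSON. servo_tool: Moves the arm, as the interface text tells. Its arguments: {"type":"object","properties":{"increments":{"type":"array","items":{"type":"array","items":{"type":"number"}}}},"required":["increments"]}

```bash
mkdir -p pics; cat > h.py <<'E'
import numpy as np, cv2
from workcell import ctrl
def grab(n):
    d=ctrl.get_image(n); return d
def save(d,f,crop=None,s=1):
    im=cv2.cvtColor(np.asarray(d["image"]),cv2.COLOR_RGB2BGR)
    if crop: x0,y0,x1,y1=crop; im=im[y0:y1,x0:x1]
    im=cv2.resize(im,None,fx=s,fy=s,interpolation=cv2.INTER_CUBIC); cv2.imwrite(f,im)
def px2w(d,u,v,z):
    K=np.array([[d["fx"],0,d["cx"]],[0,d["fy"],d["cy"]],[0,0,1.]])
    a,b=cv2.undistortPoints(np.array([[[u,v]]],float),K,np.array([d["k1"],0,0,0.]))[0,0]
    E=np.array(d["extrinsics"]); r=E[:3,:3]@np.array([a,-b,-1]); o=E[:3,3]
    return (o+r*(z-o[2])/r[2])[:2]
def w2px(d,p):
    E=np.array(d["extrinsics"]); c=E[:3,:3].T@(np.array(p,float)-E[:3,3])
    a,b=c[0]/-c[2],-c[1]/-c[2]; k=1+d["k1"]*(a*a+b*b)
    return d["cx"]+d["fx"]*a*k, d["cy"]+d["fy"]*b*k
E
python3 - <<'E'
from h import *
import pickle
for n in("scene","top"):
    d=grab(n); pickle.dump(d,open(n+".pkl","wb")); save(d,f"pics/{n}0.png",None,1.42)
    print(n,np.round(d["extrinsics"],3).tolist(),d["fx"],d["k1"])
print(ctrl.get_obs())
E
```

```text
scene [[0.593, -0.66, 0.462, 1242.553], [0.805, 0.48, -0.348, -441.05], [0.008, 0.578, 0.816, 1111.742], [0.0, 0.0, 0.0, 1.0]] 463.46755035950025 -0.019451477830763526
top [[0.02, 0.991, -0.129, 458.017], [-1.0, 0.023, 0.018, 10.203], [0.021, 0.129, 0.991, 1508.764], [0.0, 0.0, 0.0, 1.0]] 438.14335575402026 -0.10079049242950612
{'t': 0.1, 'qpos': array([-1.23196993e+00,  4.23748782e-01,  1.63060394e+00,  1.78371339e-05,
        1.08859075e+00, -1.89701518e-02]), 'qvel': array([-1.28289984e-04, -2.10840739e-03, -2.35086174e-03, -6.11258496e-04,
       -2.72659819e-04,  2.41672421e-05]), 'joint_torque': array([-2.99893991e-04, -5.45615530e+01, -2.74324107e+01,  6.44880161e-02,
        1.87370216e-02, -6.52565063e-05]), 'ee_pos': array([ 218.76311717, -584.93373666,  221.9929766 ]), 'orientation': array([-3.09014142e+00, -5.58781844e-01,  3.13270158e-04]), 'ft_force': array([ 0.02522135, -0.54171231,  0.70582843]), 'moment': array([ 0.00817033,  0.02966853, -0.00078817]), 'grasp_force': 0.0, 'width': 87.47592597434732}
```

View pics/scene0.png

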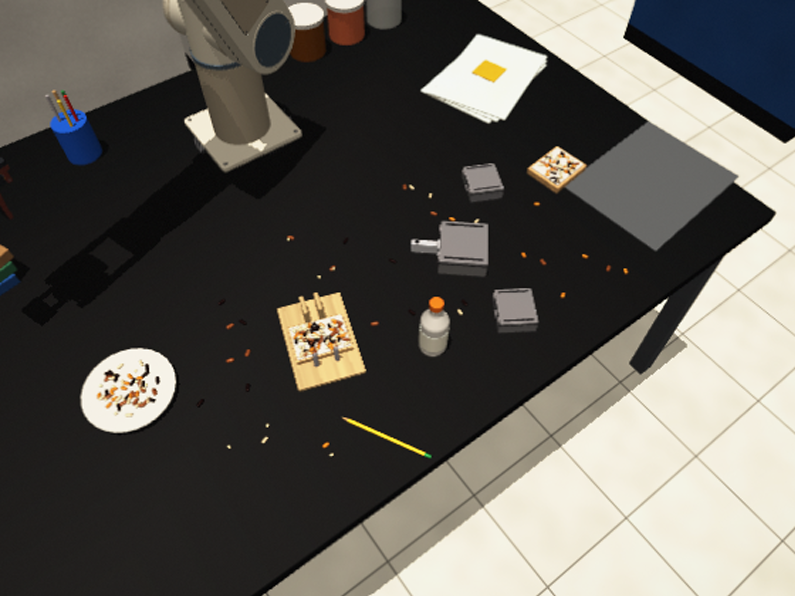

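View pics/top0.png

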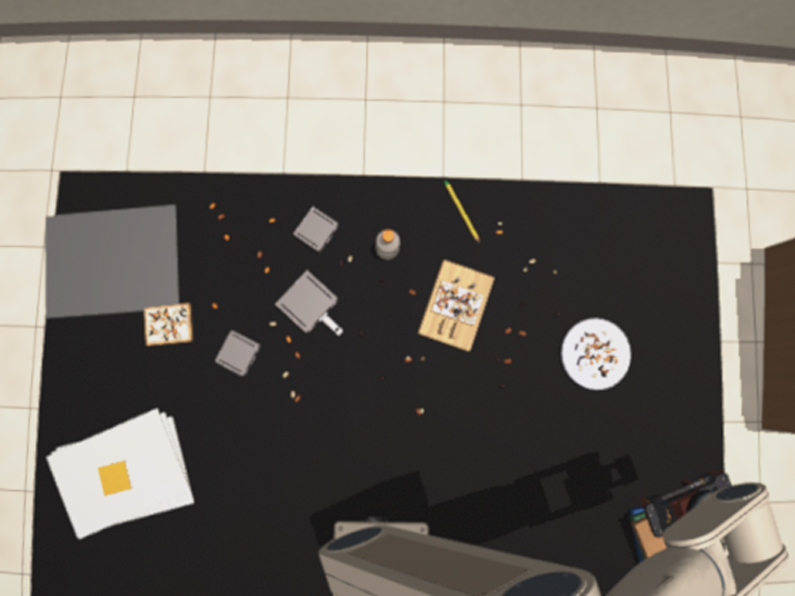

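The scene shows the case with the bar (tab end at about (415,244) in scene0 and (340,331) in top0). The jig is at about (457,305) in top0, with the guide towards the robot and the pins away from it. Next I'll enlarge both.

```bash
python3 - <<'E'
from h import *
import pickle
t=pickle.load(open("top.pkl","rb")); s=pickle.load(open("scene.pkl","rb"))
a=lambda d,c,k: cv2.resize(cv2.cvtColor(np.asarray(d["image"]),cv2.COLOR_RGB2BGR)[c[1]:c[3],c[0]:c[2]],None,fx=k,fy=k,interpolation=cv2.INTER_CUBIC)
# top crops 66x~75 at x6 ; scene crops
A=np.hstack([a(t,(188,182,254,246),6),a(t,(288,178,354,242),6)])
cv2.imwrite("pics/c1.png",A)
B=np.hstack([a(s,(282,148,348,198),6),a(s,(192,200,258,250),6)])
B2=a(s,(192,225,258,275),6)
cv2.imwrite("pics/c2.png",np.hstack([a(s,(282,148,354,220),5.5),a(s,(190,202,262,274),5.5)]))
E
```

```text
(no output)
```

View pics/c1.png

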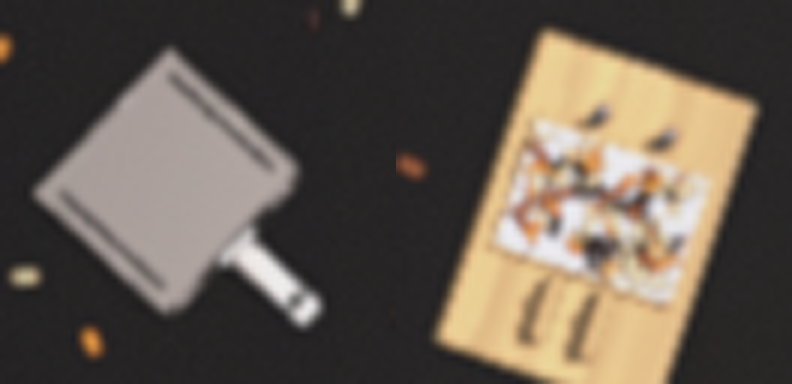

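View pics/c2.png

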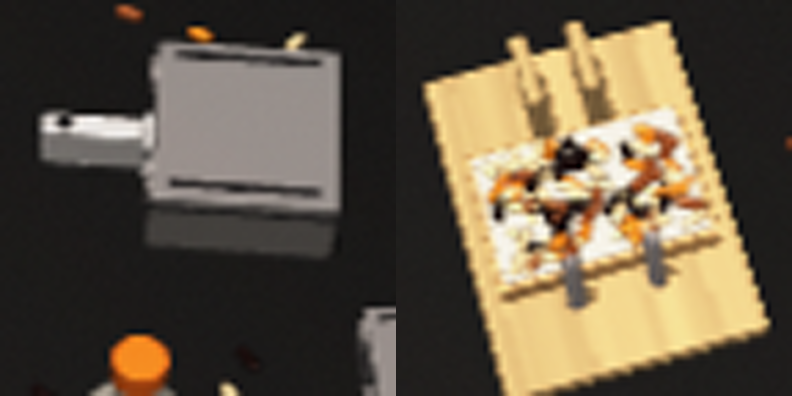

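c1 shows the case top corners at (170,48), (298,168), (170,312) and (35,192), the tab end at about (311,316), and the jig base corners at (546,28), (758,103) and (435,342). c2 shows the same features from the scene camera.

```bash
cat > fit.py <<'E'
from h import *
import pickle
from scipy.optimize import least_squares
t=pickle.load(open("top.pkl","rb")); s=pickle.load(open("scene.pkl","rb"))
T1=lambda U,V:(t,(U+.5)/6-.5+188,(V+.5)/6-.5+182)
T2=lambda U,V:(t,(U-396+.5)/6-.5+288,(V+.5)/6-.5+178)
S1=lambda U,V:(s,(U+.5)/5.5-.5+282,(V+.5)/5.5-.5+148)
S2=lambda U,V:(s,(U-396+.5)/5.5-.5+190,(V+.5)/5.5-.5+202)
def fit(obs,x0,name):
    def f(p):
        c,sn=np.cos(p[2]),np.sin(p[2]); r=[]
        for (d,u,v),(x,y,z) in obs:
            q=w2px(d,(p[0]+c*x-sn*y,p[1]+sn*x+c*y,z)); r+=[q[0]-u,q[1]-v]
        return np.array(r)
    o=least_squares(f,x0,loss="soft_l1"); print(name,np.round(o.x[:2],1),round(np.degrees(o.x[2]),2),np.round(o.fun,1))
    return o.x
E
cat > m.py <<'E'
from fit import *
for (d,u,v),z in [(T1(311,316),32),(S1(40,125),32),(T1(170,48),43),(T1(298,168),43),(T1(170,312),43),(T1(35,192),43),(S1(160,42),43),(S1(342,55),43),(S1(340,210),43),(S1(148,197),43),(T2(546,28),10),(T2(758,103),10),(T2(435,342),10),(S2(424,85),10),(S2(668,22),10),(S2(768,325),10),(S2(510,396),10),(T2(597,108),54),(T2(665,130),54),(T1(240,246),32),(T1(310,313),32),(S1(145,130),32),(S1(41,122),32)]:
    print(z,px2w(d,u,v,z).round(1))
E
python3 m.py
```

```text
32 [552.5 105.6]
32 [555.9 104.5]
43 [701.3 189.2]
43 [634.7 114.7]
43 [552.3 183.6]
43 [617.8 261.9]
43 [554.7 188.1]
43 [621.  263.5]
43 [701.7 192.3]
43 [635.4 115.8]
10 [ 740.6 -141.9]
10 [ 699.5 -265.8]
10 [556.9 -80.1]
10 [ 521.  -203.1]
10 [562.  -79.5]
10 [ 740.  -138.8]
10 [ 698.9 -259.7]
54 [ 687.4 -166.6]
54 [ 675.8 -205. ]
32 [591.1 146.8]
32 [554.2 106.2]
32 [592.2 148.7]
32 [554.5 106.2]
```

```bash
cat > m2.py <<'E'
from fit import *
c=fit([(T1(35,192),(50,55,43)),(T1(170,48),(50,-55,43)),(T1(298,168),(-50,-55,43)),(T1(170,312),(-50,55,43)),
 (S1(342,55),(50,55,43)),(S1(340,210),(50,-55,43)),(S1(148,197),(-50,-55,43)),(S1(160,42),(-50,55,43))],[627,189,.85],"case")
j=fit([(T2(546,28),(95,65,10)),(T2(758,103),(95,-65,10)),(T2(435,342),(-95,65,10)),
 (S2(424,85),(-95,-65,10)),(S2(668,22),(-95,65,10)),(S2(768,325),(95,65,10)),(S2(510,396),(95,-65,10))],[630,-170,-.32],"jigbase")
j2=fit([(S2(575,258),(56,-20,54)),(S2(655,232),(56,20,54)),
 (S2(518,42),(-75,-14.5,52)),(S2(574,26),(-75,14.5,52))],j,"pins/guide")
j3=fit([(T2(535,120),(46,55,24)),(T2(708,175),(46,-55,24)),(T2(670,305),(-34,-55,24)),(T2(492,243),(-34,55,24)),
 (S2(472,160),(-34,-55,24)),(S2(668,108),(-34,55,24)),(S2(720,237),(46,55,24)),(S2(502,292),(46,-55,24))],j,"board")
R=np.array([[np.cos(c[2]),-np.sin(c[2])],[np.sin(c[2]),np.cos(c[2])]])
for (d,u,v) in [T1(311,316),S1(40,125),T1(240,246),S1(145,130)]: print("tab in case",R.T@(px2w(d,u,v,32)-c[:2]))
for n,ps in dict(pinS=[S2(575,235),S2(653,235)],).items(): pass
E
python3 m2.py; python3 -c "
import numpy as np
from scipy.spatial.transform import Rotation as R
print(R.from_rotvec([-3.09014142e+00, -5.58781844e-01,  3.13270158e-04]).as_matrix())"
```

```text
case [627.5 188.9] 48.87 [-0.2 -0.3 -0.3 -0.1 -0.1 -0.4 -1.1 -0.3 -0.7 -0.3 -0.5  0.3 -0.1  0.2
 -0.5 -0.2]
jigbase [ 629.9 -171.1] -18.31 [-0.8  0.  -0.9 -0.  -0.1 -0.9 -0.3 -0.5 -0.4 -0.4 -0.   0.2 -0.8  0.8]
pins/guide [ 629.1 -168.9] -17.07 [-0.  -0.   0.2  0.3 -0.1 -0.2 -0.1 -0.1]
board [ 629.3 -171.3] -17.95 [-0.4 -1.7  1.  -0.4  0.1 -0.1 -0.7 -0.3 -1.7 -0.1  1.2 -1.1 -0.3 -0.9
 -0.5  0.3]
tab in case [-111.99677243    1.6383982 ]
tab in case [-110.6114257    -1.53882184]
tab in case [-55.63202421  -0.28870865]
tab in case [-53.4513126    0.11091296]
[[ 9.36673680e-01  3.50203124e-01 -4.34081570e-04]
 [ 3.50203391e-01 -9.36672808e-01  1.27927100e-03]
 [ 4.14122989e-05 -1.35027632e-03 -9.99999088e-01]]
```

servo_tool([
  [35.2,71.0,-10,0,0,28.4,1],
  [35.2,71.0,-10,0,0,28.4,1],
  [35.2,71.0,-10,0,0,28.4,1],
  [35.2,71.0,-10,0,0,28.4,1],
  [35.2,71.0,-10,0,0,28.4,1],
  [35.2,71.0,-10,0,0,28.4,1],
  [35.2,71.0,-10,0,0,28.4,1],
  [35.2,71.0,-10,0,0,28.4,1],
  [35.2,71.0,-10,0,0,28.4,1],
  [35.2,71.0,-10,0,0,28.4,1],
  [35.2,71.0,-10,0,0,28.4,1],
  [35.2,71.0,-10,0,0,28.4,1],
  [35.2,71.0,-10,0,0,28.4,1],
  [35.2,71.0,-10,0,0,28.4,1],
  [35.2,71.0,-10,0,0,28.4,1],
  [35.2,71.0,-10,0,0,28.4,1],
  [35.2,71.0,-10,0,0,28.4,1],
  [35.2,71.0,-10,0,0,28.4,1],
  [35.2,71.0,-10,0,0,28.4,1],
  [35.2,71.0,-10,0,0,28.4,1],
])

```text
t: 1.77
ee_pos: [573.2, 129.7, 122.0]
orientation: [-2.857, -1.305, -0.004]
ft_force: [-0.6, 0.1, -0.5]
width: 87.6
grasp_force: 0.0
```

```bash
cat > st.py <<'E'
from h import *
from scipy.spatial.transform import Rotation as R
def st():
    o=ctrl.get_obs(); M=R.from_rotvec(o["orientation"]).as_matrix()
    print(round(o["t"],2),"p",o["ee_pos"].round(1),"yawx",np.degrees(np.arctan2(M[1,0],M[0,0])).round(2),"z",M[:,2].round(3),"F",o["ft_force"].round(1),"M",o["moment"].round(2),"w",round(o["width"],1),"g",round(o["grasp_force"],1),"q",o["qpos"].round(2))
E
python3 - <<'E'
from st import *
st()
import pickle
t=pickle.load(open("top.pkl","rb")); s=pickle.load(open("scene.pkl","rb"))
print(px2w(t,387/1.42,235/1.42,150),px2w(s,436/1.42,303/1.42,150))
E
```

```text
1.77 p [573.2 129.7 122. ] yawx 49.1 z [ 0.002  0.001 -1.   ] F [-0.6  0.1 -0.5] M [-0.07 -0.07  0.03] w 87.6 g 0.0 q [0.2  0.5  1.78 0.   0.86 0.91]
[ 7.65070149e+02 -2.28280599e-02] [768.02102379  -1.34899458]
```

servo_tool([
  [0,0,-3,0,0,0.3,1],
  [0,0,-6,0,0,0.3,1],
  [0,0,-8,0,0,0.3,1],
  [0,0,-10,0,0,0.3,1],
  [0,0,-10.5,0,0,0.3,1],
  [0,0,-11,0,0,0.3,1],
  [0,0,-11.5,0,0,0.3,1],
  [0,0,-11.5,0,0,0.3,1],
  [0,0,-11.5,0,0,0.3,1],
  [0,0,-11.5,0,0,0.3,1],
])

```text
t: 2.6
ee_pos: [571.6, 124.7, 8.6]
orientation: [2.856, 1.307, 0.002]
ft_force: [-0.0, 0.6, 0.1]
width: 88.1
grasp_force: 0.0
```

```bash
python3 - <<'E'
from st import *
st(); d=grab("scene"); save(d,"pics/s1.png",(260,130,390,225),6)
E
```

```text
2.6 p [571.6 124.7   8.6] yawx 49.19 z [ 0.002  0.    -1.   ] F [-0.   0.6  0.1] M [ 0.02 -0.07  0.01] w 88.1 g 0.0 q [0.19 0.68 1.81 0.   0.65 0.91]
```

View pics/s1.png

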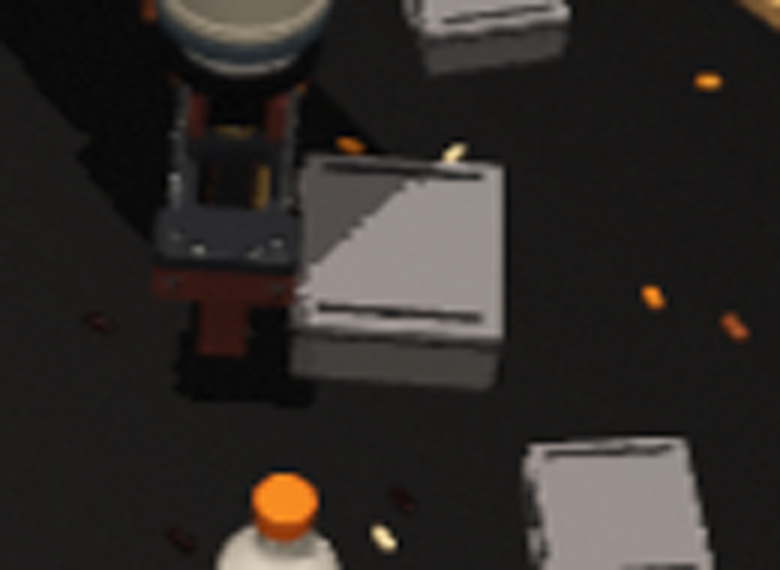

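The gripper straddles the tab (about (225,230) in s1) and is clear of the case. I'll lower 3 mm and close.

servo_tool([
  [0,0,-0.3,0,0,0,1],
  [0,0,-0.3,0,0,0,0.2],
  [0,0,-0.3,0,0,0,-0.4],
  [0,0,-0.3,0,0,0,-1],
  [0,0,-0.3,0,0,0,-1],
  [0,0,-0.3,0,0,0,-1],
  [0,0,-0.3,0,0,0,-1],
  [0,0,-0.3,0,0,0,-1],
  [0,0,-0.3,0,0,0,-1],
  [0,0,-0.3,0,0,0,-1],
  [0,0,-0.3,0,0,0,-1],
  [0,0,-0.3,0,0,0,-1],
])

```text
t: 3.65
ee_pos: [570.9, 124.6, 4.7]
orientation: [-2.856, -1.308, -0.0]
ft_force: [0.7, -0.8, -0.1]
width: 18.0
grasp_force: 0.0
```

```bash
python3 -c "
from st import *
st()"
```

```text
3.65 p [570.9 124.6   4.7] yawx 49.2 z [-0.  0. -1.] F [ 0.7 -0.8 -0.1] M [-0.02 -0.03  0.03] w 18.0 g 0.0 q [0.19 0.68 1.82 0.   0.64 0.91]
```

servo_tool([
  [0,0,0,0,0,0,-1],
  [0,0,0,0,0,0,-1],
  [0,0,0,0,0,0,-1],
  [0,0,0,0,0,0,-1],
  [0,0,0,0,0,0,-1],
])

```text
t: 4.07
ee_pos: [570.8, 124.7, 4.7]
orientation: [-2.856, -1.307, 0.0]
ft_force: [-0.9, 1.3, 0.2]
width: 14.0
grasp_force: 30.0
```

servo_tool([
  [-0.13,-0.15,0,0,0,0.4,-1],
  [-0.26,-0.3,0,0,0,-0.4,-1],
  [-0.4,-0.45,0,0,0,0.4,-1],
  [-0.53,-0.6,0,0,0,-0.4,-1],
  [-0.66,-0.75,0,0,0,0.4,-1],
  [-0.79,-0.9,0,0,0,-0.4,-1],
  [-0.99,-1.13,0,0,0,0.4,-1],
  [-1.18,-1.36,0,0,0,-0.4,-1],
  [-1.38,-1.58,0,0,0,0.4,-1],
  [-1.58,-1.81,0,0,0,0,-1],
])

```text
t: 4.9
ee_pos: [557.1, 107.8, 5.2]
orientation: [2.856, 1.308, 0.007]
ft_force: [3.0, 8.8, -2.4]
width: 13.8
grasp_force: 30.0
```

```bash
python3 - <<'E'
from st import *
st(); d=grab("scene"); save(d,"pics/s2.png",(240,130,370,225),6)
E
```

```text
4.9 p [557.1 107.8   5.2] yawx 49.23 z [ 0.004  0.002 -1.   ] F [ 3.   8.8 -2.4] M [ 1.33 -0.43 -0.02] w 13.8 g 30.0 q [0.17 0.67 1.86 0.   0.61 0.88]
```

View pics/s2.png

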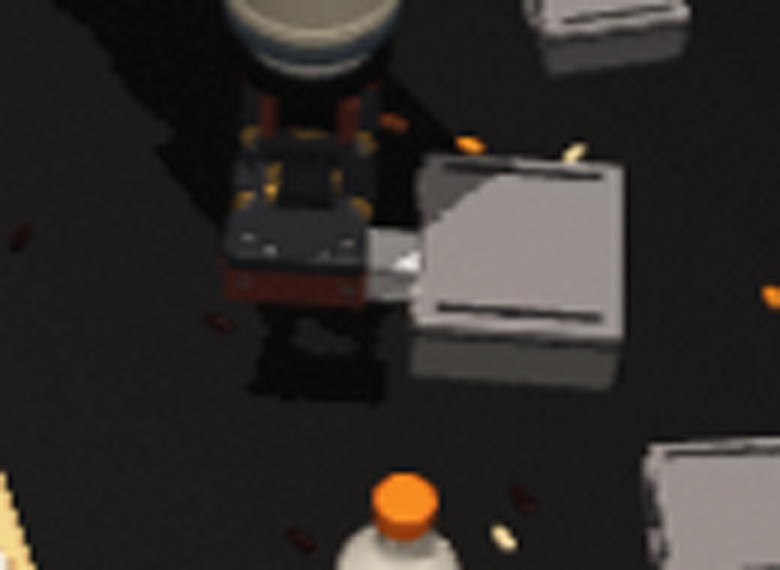

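The body is sliding out (visible at (395,265)), so I'll continue straight.

servo_tool([
  [-0.3,-0.34,0,0,0,0.3,-1],
  [-0.59,-0.68,0,0,0,-0.3,-1],
  [-0.89,-1.02,0,0,0,0.3,-1],
  [-1.18,-1.36,0,0,0,-0.3,-1],
  [-1.48,-1.7,0,0,0,0.3,-1],
  [-1.78,-2.03,0,0,0,-0.3,-1],
  [-2.07,-2.37,0,0,0,0.3,-1],
  [-2.37,-2.71,0,0,0,-0.3,-1],
  [-2.66,-3.05,0,0,0,0,-1],
  [-2.96,-3.39,0,0,0,0,-1],
  [-3.26,-3.73,0,0,0,0,-1],
  [-3.55,-4.07,0,0,0,0,-1],
  [-3.85,-4.41,0,0,0,0,-1],
  [-4.14,-4.75,0,0,0,0,-1],
  [-4.44,-5.09,0,0,0,0,-1],
  [-4.74,-5.42,0,0,0,0,-1],
  [-5.03,-5.76,0,0,0,0,-1],
  [-5.33,-6.1,0,0,0,0,-1],
  [-5.62,-6.44,0,0,0,0,-1],
  [-5.92,-6.78,0,0,0,0,-1],
])

```text
t: 6.62
ee_pos: [495.5, 38.2, 4.6]
orientation: [-2.856, -1.308, 0.0]
ft_force: [1.1, -0.3, -2.2]
width: 13.6
grasp_force: 30.0
```

servo_tool([
  [-0.66,-0.75,0,0,0,0,-1],
  [-0.66,-0.75,0,0,0,0,-1],
  [-0.66,-0.75,0,0,0,0,-1],
  [-0.66,-0.75,0,0,0,0,-1],
  [-0.66,-0.75,0,0,0,0,-1],
])

```text
t: 7.03
ee_pos: [489.7, 31.3, 4.8]
orientation: [2.856, 1.308, 0.001]
ft_force: [0.0, -0.3, -3.1]
width: 13.9
grasp_force: 30.0
```

```bash
python3 - <<'E'
from st import *
st(); d=grab("scene"); save(d,"pics/s3.png",(220,130,350,225),6)
E
```

```text
7.03 p [489.7  31.3   4.8] yawx 49.2 z [ 0.001  0.    -1.   ] F [ 0.  -0.3 -3.1] M [-0.12  0.04 -0.01] w 13.9 g 30.0 q [0.04 0.61 2.02 0.   0.51 0.75]
```

View pics/s3.png

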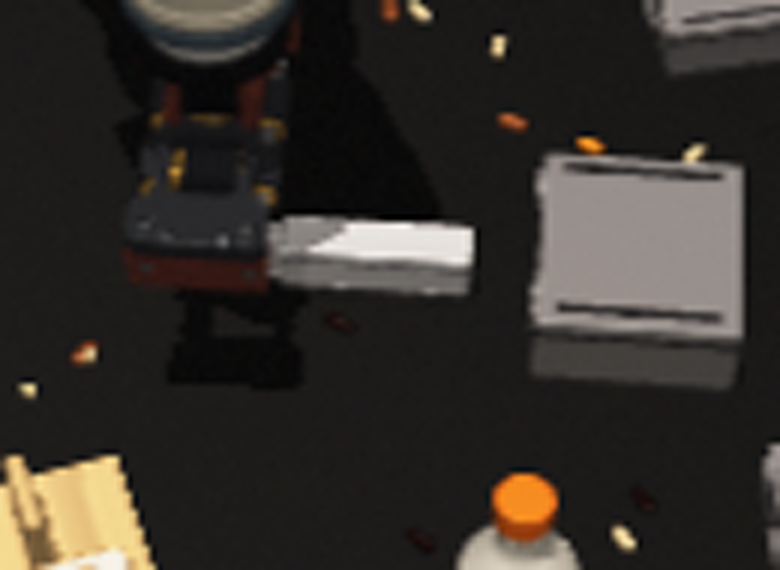

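The bar is fully out, its wide end at (472,250), well clear of the case. I'll lower it, release and rise.

servo_tool([
  [0,0,-0.1,0,0,0,-1],
  [0,0,-0.2,0,0,0,-1],
  [0,0,-0.3,0,0,0,-1],
  [0,0,-0.35,0,0,0,-1],
  [0,0,-0.35,0,0,0,-1],
  [0,0,-0.35,0,0,0,-0.4],
  [0,0,-0.35,0,0,0,-0.2],
  [0,0,-0.35,0,0,0,0],
  [0,0,-0.35,0,0,0,0],
  [0,0,-0.35,0,0,0,0],
  [0,0,-0.35,0,0,0,0],
  [0,0,-0.35,0,0,0,0],
])

```text
t: 8.08
ee_pos: [489.4, 31.2, 1.3]
orientation: [2.856, 1.308, 0.0]
ft_force: [0.5, 0.8, 0.2]
width: 44.3
grasp_force: 0.0
```

servo_tool([
  [0,0,2,0,0,0,0],
  [0,0,5,0,0,0,0],
  [0,0,8,0,0,0,0.3],
  [-3,-3,11,0,0,0,0.3],
  [-6,-7,14,0,0,0,0.3],
  [-9,-7,14,0,0,0,0.3],
  [-9,-7,14,0,0,0,0.3],
  [-9,-7,14,0,0,0,0.3],
])

```text
t: 8.75
ee_pos: [397.3, -39.4, 141.9]
orientation: [2.858, 1.305, 0.0]
ft_force: [0.6, 0.4, -0.3]
width: 56.9
grasp_force: 0.0
```

```bash
python3 - <<'E'
from st import *
import pickle
st(); d=grab("scene");t=grab("top"); pickle.dump((d,t),open("p4.pkl","wb"))
a=lambda d,c,k: cv2.resize(cv2.cvtColor(np.asarray(d["image"]),cv2.COLOR_RGB2BGR)[c[1]:c[3],c[0]:c[2]],None,fx=k,fy=k,interpolation=cv2.INTER_CUBIC)
def b(d):  # crop around expected bar centre
    u,v=w2px(d,(523,76,28)); x,y=int(u)-32,int(v)-32; print(x,y); return a(d,(x,y,x+64,y+64),6)
cv2.imwrite("pics/c4.png",np.hstack([b(d),b(t)]))
E
```

```text
8.75 p [397.3 -39.4 141.9] yawx 49.08 z [ 0. -0. -1.] F [ 0.6  0.4 -0.3] M [-0.02 -0.03 -0.  ] w 56.9 g 0.0 q [-0.13  0.23  2.17 -0.    0.74  0.59]
242 136
216 211
```

View pics/c4.png

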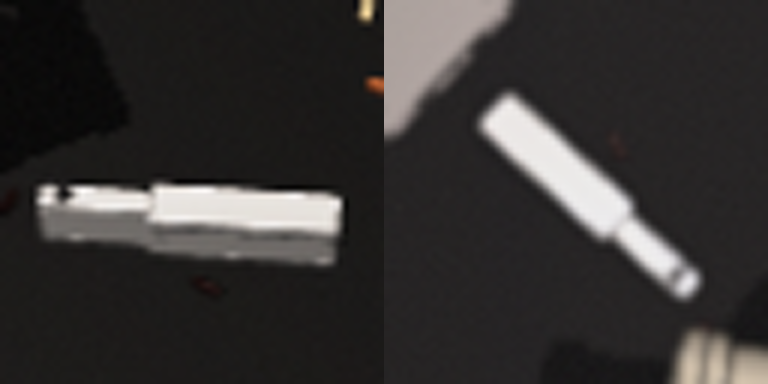

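The bar lies upright and free on the desk; in c4 its wide end is at (495,108) and its tab end at (692,288). I'll fit its pose next.

```bash
python3 - <<'E'
from fit import *
d,t=pickle.load(open("p4.pkl","rb"))
S=lambda U,V:(d,(U+.5)/6-.5+242,(V+.5)/6-.5+136)
T=lambda U,V:(t,(U-384+.5)/6-.5+216,(V+.5)/6-.5+211)
a=[(T(510,92),(66,-12,28)),(T(480,123),(66,12,28)),(T(702,275),(-84,-7,28)),(T(682,300),(-84,7,28)),(T(632,207),(-29,-12,28)),(T(605,240),(-29,12,28))]
b=[(S(341,197),(66,12,28)),(S(338,236),(66,-12,28)),(S(38,187),(-84,7,28)),(S(38,208),(-84,-7,28)),(S(150,184),(-29,12,28)),(S(150,224),(-29,-12,28))]
for o,n in((a,"top"),(b,"scene"),(a+b,"both")): fit(o,[523,76,.85],n)
E
```

```text
top [528.   74.7] 48.91 [-0.1  0.1  0.1  0.2 -0.4  0.7  0.2 -0.4  0.3 -0.1 -0.1 -0.3]
scene [530.4  75.6] 49.53 [-0.2  0.1 -0.1 -0.2  0.6 -0.   0.1  0.1  0.2  0.3 -0.5 -0.2]
both [529.3  75.3] 49.23 [-0.3 -0.2 -0.1 -0.1 -0.4  0.2  0.1 -0.9  0.1 -0.5 -0.2 -0.7 -0.5 -0.
 -0.5 -0.3  0.3 -0.3 -0.2 -0.2 -0.1  0.1 -0.8 -0.4]
```

servo_tool([
  [3,2.6,0,0,0,0,0.3],
  [6,5.3,0,0,0,0,0.3],
  [9,8,0,0,0,0,0.3],
  [12,10.6,0,0,0,0,0.3],
  [12.9,11.4,-3,0,0,0,0.3],
  [12.9,11.4,-6,0,0,0,0.3],
  [12.9,11.4,-8,0,0,0,0.3],
  [12.9,11.4,-10,0,0,0,0.3],
  [12.9,11.4,-12,0,0,0,0.3],
  [12.9,11.4,-13,0,0,0,0.3],
  [12.9,11.4,-13.6,0,0,0,0.3],
  [12.9,11.4,-13.8,0,0,0,0.3],
  [12.9,11.4,-13.8,0,0,0,0.3],
  [12.9,11.4,-13.8,0,0,0,0],
  [12.9,11.4,-13.8,0,0,0,-0.3],
  [12.9,11.4,-13.8,0,0,0,-0.6],
  [12.9,11.4,-13.8,0,0,0,-1],
  [12.9,11.4,-13.8,0,0,0,-1],
  [12.9,11.4,-13.8,0,0,0,-1],
  [12.9,11.4,-13.8,0,0,0,-1],
])

```text
t: 10.52
ee_pos: [528.5, 75.2, 3.6]
orientation: [2.856, 1.308, 0.001]
ft_force: [-1.6, -1.1, 6.4]
width: 23.6
grasp_force: 30.0
```

servo_tool([
  [0,0,0,0,0,0,-1],
  [0,0,0,0,0,0,-1],
  [0,0,0,0,0,0,-1],
  [0,0,0,0,0,0,-1],
  [0,0,0,0,0,0,-1],
])

```text
t: 10.93
ee_pos: [528.4, 75.2, 3.6]
orientation: [2.856, 1.308, 0.001]
ft_force: [-1.6, 1.1, 6.3]
width: 23.7
grasp_force: 30.0
```

```bash
python3 -c "
from st import *
st()"
```

```text
10.93 p [528.4  75.2   3.6] yawx 49.2 z [ 0.  0. -1.] F [-1.6  1.1  6.3] M [-0.1   0.18 -0.01] w 23.7 g 30.0 q [0.12 0.64 1.93 0.   0.57 0.83]
```

servo_tool([
  [0,0,2,0,0,0,-1],
  [0,0,4,0,0,0,-1],
  [0,0,7,0,0,0,-1],
  [1,-2.5,9,0,0,-5,-1],
  [2,-5,11,0,0,-11,-1],
  [3,-7.5,11,0,0,-17,-1],
  [4,-10,11,0,0,-23,-1],
  [5,-12.5,11,0,0,-29,-1],
  [6,-15,11,0,0,-35,-1],
  [7,-17.2,11,0,0,-41,-1],
  [8,-19.6,11,0,0,-47,-1],
  [9,-22,11,0,0,-53,-1],
  [9.6,-23.5,11,0,0,-59,-1],
  [10,-24.4,10,0,0,-64,-1],
  [10,-24.5,9.5,0,0,-67.3,-1],
  [10,-24.5,9,0,0,-67.3,-1],
  [10,-24.5,8.7,0,0,-67.3,-1],
  [10,-24.5,8.7,0,0,-67.3,-1],
  [10,-24.5,8.7,0,0,-67.3,-1],
  [10,-24.5,8.7,0,0,-67.3,-1],
])

```text
t: 12.6
ee_pos: [628.4, -169.4, 90.5]
orientation: [3.103, -0.492, 0.0]
ft_force: [0.0, 0.2, -2.3]
width: 23.8
grasp_force: 30.0
```

```bash
python3 - <<'E'
from st import *
import pickle
st(); d=grab("scene");t=grab("top"); pickle.dump((d,t),open("p5.pkl","wb"))
a=lambda d,c,k: cv2.resize(cv2.cvtColor(np.asarray(d["image"]),cv2.COLOR_RGB2BGR)[c[1]:c[3],c[0]:c[2]],None,fx=k,fy=k,interpolation=cv2.INTER_CUBIC)
def b(d):
    u,v=w2px(d,(630,-171,60)); x,y=int(u)-38,int(v)-44; print(x,y); return a(d,(x,y,x+76,y+88),5.2)
cv2.imwrite("pics/c5.png",np.hstack([b(d),b(t)]))
E
```

```text
12.6 p [ 628.4 -169.4   90.5] yawx -18.02 z [ 0. -0. -1.] F [ 0.   0.2 -2.3] M [0.05 0.02 0.01] w 23.8 g 30.0 q [-0.28  0.62  1.64  0.    0.88  1.6 ]
185 184
284 168
```

View pics/c5.png

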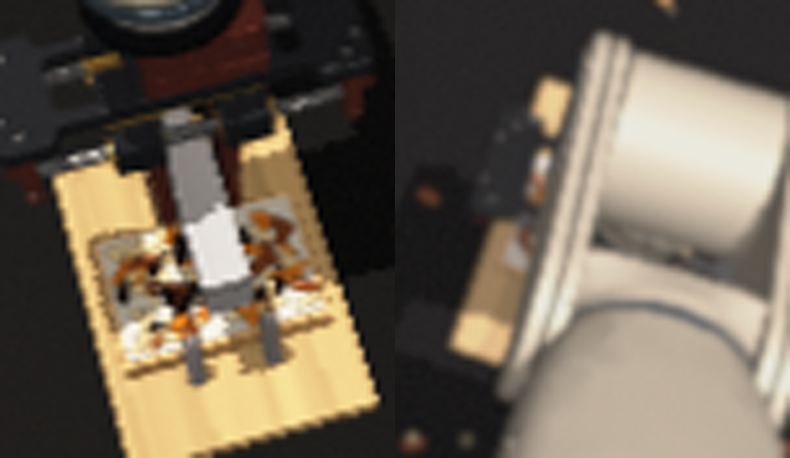

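The bar hovers level above the jig in c5: wide end at (225,283), pin tips at (195,340) and (270,315). I'll compare these with the predictions.

```bash
python3 - <<'E'
from fit import *
d,t=pickle.load(open("p5.pkl","rb"))
P=lambda U,V:((U+.5)/5.2-.5+185,(V+.5)/5.2-.5+184)
def I(p): u,v=w2px(d,p); return np.round([(u-185+.5)*5.2-.5,(v-184+.5)*5.2-.5])
def w(o,y,l): c,s=np.cos(y),np.sin(y); return (o[0]+c*l[0]-s*l[1],o[1]+s*l[0]+c*l[1],l[2])
J=(629.5,-171);y=np.radians(-18.1)
print("pins",I(w(J,y,(56,-20,54))),I(w(J,y,(56,20,54))))
B=(629.3,-169.7);yb=np.radians(-18.05)
for l in [(66,-12,115),(66,12,115),(66,-12,87),(66,12,87),(20,-12,115),(20,12,115)]: print(l,I(w(B,yb,l)))
# zoom to check
im=cv2.cvtColor(np.asarray(d["image"]),cv2.COLOR_RGB2BGR)[204:264,205:255]
cv2.imwrite("pics/c6.png",cv2.resize(im,None,fx=10,fy=10,interpolation=cv2.INTER_CUBIC))
def Z(p): u,v=w2px(d,p); return np.round([(u-205+.5)*10-.5,(v-204+.5)*10-.5])
print("zoom pins",Z(w(J,y,(56,-20,54))),Z(w(J,y,(56,20,54))),[Z(w(B,yb,l)).tolist() for l in [(66,-12,115),(66,12,115),(66,-12,87),(66,12,87)]])
E
```

```text
pins [190. 340.] [267. 319.]
(66, -12, 115) [201. 288.]
(66, 12, 115) [249. 275.]
(66, -12, 87) [206. 318.]
(66, 12, 87) [254. 304.]
(20, -12, 115) [178. 211.]
(20, 12, 115) [225. 198.]
zoom pins [165. 454.] [314. 413.] [[187.0, 355.0], [280.0, 329.0], [197.0, 411.0], [289.0, 386.0]]
```

View pics/c6.png

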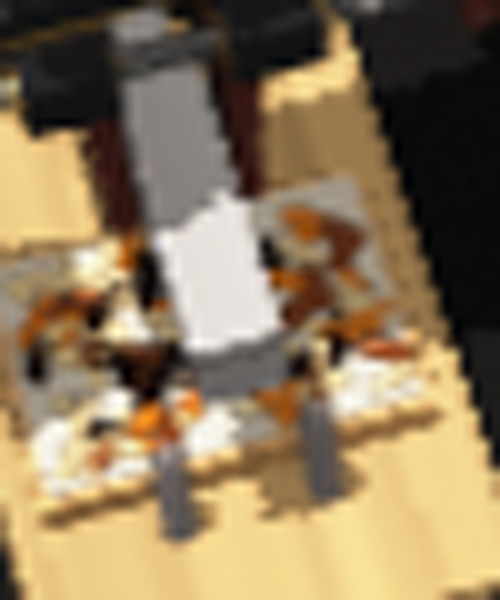

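Bar and pins agree within about 0.5 mm across (both are offset about +4 zoom pixels from prediction). I'll descend in steps.

servo_tool([
  [0,0,-1,0,0,0,-1],
  [0,0,-2,0,0,0,-1],
  [0,0,-2.8,0,0,0,-1],
  [0,0,-3.2,0,0,0,-1],
  [0,0,-3.5,0,0,0,-1],
  [0,0,-3.8,0,0,0,-1],
  [0,0,-4.1,0,0,0,-1],
  [0,0,-4.4,0,0,0,-1],
  [0,0,-4.4,0,0,0,-1],
])

```text
t: 13.45
ee_pos: [628.1, -169.7, 45.7]
orientation: [-3.102, 0.494, 0.001]
ft_force: [-0.7, 0.7, -1.9]
width: 23.5
grasp_force: 30.0
```

servo_tool([
  [0,0,-0.4,0,0,0,-1],
  [0,0,-0.8,0,0,0,-1],
  [0,0,-1.1,0,0,0,-1],
  [0,0,-1.3,0,0,0,-1],
  [0,0,-1.45,0,0,0,-1],
  [0,0,-1.5,0,0,0,-1],
  [0,0,-1.5,0,0,0,-1],
  [0,0,-1.5,0,0,0,-1],
])

```text
t: 14.12
ee_pos: [628.4, -169.8, 31.2]
orientation: [3.102, -0.494, 0.0]
ft_force: [-0.1, 0.1, -3.0]
width: 24.0
grasp_force: 30.0
```

servo_tool([
  [0,0,-0.05,0,0,0,-1],
  [0,0,-0.1,0,0,0,-1],
  [0,0,-0.15,0,0,0,-1],
  [0,0,-0.2,0,0,0,-1],
  [0,0,-0.2,0,0,0,-1],
])

```text
t: 14.53
ee_pos: [628.4, -169.8, 29.7]
orientation: [3.102, -0.494, 0.0]
ft_force: [-1.9, -0.0, 2.4]
width: 23.8
grasp_force: 30.0
```

Contact made (fz rose from -3.0 to +2.4 N). I'll release and rise.

servo_tool([
  [0,0,0,0,0,0,-0.4],
  [0,0,0,0,0,0,-0.3],
  [0,0,0,0,0,0,-0.2],
  [0,0,0,0,0,0,0],
  [0,0,0,0,0,0,0],
  [0,0,0,0,0,0,0],
  [0,0,1,0,0,0,0],
  [0,0,3,0,0,0,0],
  [0,0,6,0,0,0,0],
  [0,0,9,0,0,0,0],
  [0,0,12,0,0,0,0],
  [-4,0,15,0,0,0,0],
  [-8,0,17,0,0,0,0],
  [-12,0,17,0,0,0,0],
  [-16,0,17,0,0,0,0],
  [-18,0,17,0,0,0,0],
  [-18,0,17,0,0,0,0],
  [-18,0,17,0,0,0,0],
])

```text
t: 16.03
ee_pos: [447.8, -170.0, 200.3]
orientation: [3.102, -0.496, 0.003]
ft_force: [-0.1, 0.6, 0.3]
width: 44.0
grasp_force: 0.0
```

```bash
python3 - <<'E'
from st import *
import pickle
st(); d=grab("scene");t=grab("top"); pickle.dump((d,t),open("p7.pkl","wb"))
a=lambda d,c,k: cv2.resize(cv2.cvtColor(np.asarray(d["image"]),cv2.COLOR_RGB2BGR)[c[1]:c[3],c[0]:c[2]],None,fx=k,fy=k,interpolation=cv2.INTER_CUBIC)
def b(d):
    u,v=w2px(d,(630,-171,40)); x,y=int(u)-38,int(v)-44; print(x,y); return a(d,(x,y,x+76,y+88),5.2)
cv2.imwrite("pics/c7.png",np.hstack([b(d),b(t)]))
E
```

```text
16.03 p [ 447.8 -170.   200.3] yawx -18.16 z [ 0.002 -0.001 -1.   ] F [-0.1  0.6  0.3] M [ 0.07 -0.01 -0.04] w 44.0 g 0.0 q [-0.39  0.24  1.97  0.    0.94  1.5 ]
185 188
283 168
```

View pics/c7.png

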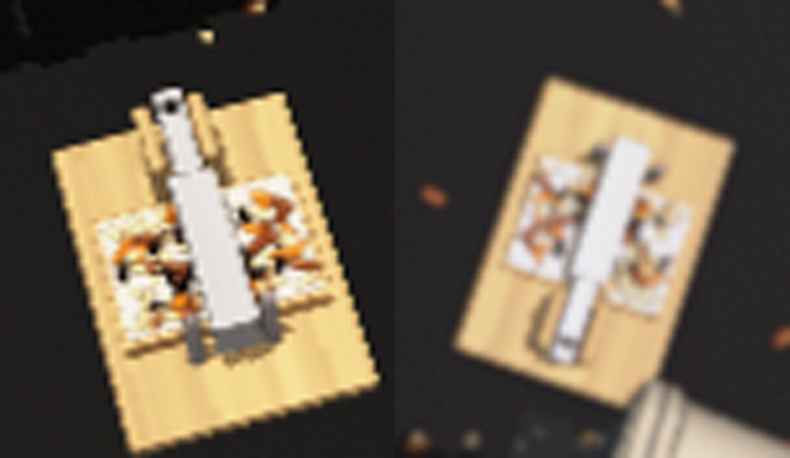

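The bar lies flat on the seeds. Its tab (170,110) is between the cheeks, its wide end (235,330) is between the pins, and the robot is clear.

```bash
python3 -c "
from h import *
print(ctrl.close_job())"
```

```text
the job is handed in; nothing more can be done
None
```

The press bar lies flat on the seeds in the jig, tab in the guide and wide end between the pins, after being set down free on the desk first; the job was handed in at about 16 s, but no verdict was returned.

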